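Tip bottles down the grading ramp

TASK

Carry the loaded tray level by its middle bail, set it down in the bay between the guides at the top of the sorting ramp with its open mouth facing downhill, and let go. Then take it by its rear bar and lift that end, the feet staying on the deck, so that the bottles roll out and grade themselves: both short ones into the upper hole, the long one into the trough at the end. Finally lower the tray flat into the bay again and let go; never touch the bottles with the fingers or disturb the carton, big bottle and jar standing around.

Things in the scene. Friction and masses are not known exactly. Their poses are not given: they have to be found in the camera images.
- tray_bail (a point): Centre of the tray's middle bail: a level square steel bar, 12 x 12 mm in section, 120 mm free length along the tray's own y, 105 mm above the tray's underside, close above the loaded tray's centre of mass. Tops of the bottles lie at most 68 mm above the underside. Axes as the tray's.
- tray_rear_bar (a point): Centre of the tray's rear bar: a square steel bar, 12 x 12 mm, 110 mm long along the tray's y, 70 mm above the underside and 105 mm behind (tray -x) the tray's origin; carried by two thin arms 50 mm either side of its centre, 29 mm clear of the back wall (40 mm high). Axes as the tray's.
- tray: Loose aluminium tray (about 380 g, with three bottles 620 g), origin at its underside, midway between back wall and mouth, and between the sides. Own x points to the open mouth, z up. 138 mm wide outside, 128 inside, sides 50 mm high. It stands on its side walls, which reach from 70 mm behind to 35 mm ahead of the origin; the floor's front overhangs them.
- tray_foot (a point): Front end of the tray's feet (35 mm ahead of its origin, underside, middle); axes as the tray's. The tray pivots about this line (parallel to its y) when the rear bar is lifted. The tray's floor slopes 10 degrees down from the mouth (65 mm ahead of the origin) to the back wall (65 mm behind): level, it keeps its bottles; tilted 0.45 to 0.6 rad mouth-down it empties in a second.
- short_a: Amber glass bottle with black cap, a plain cylinder 60 mm long and 36 mm in diameter (cap as wide as the body), 60 g, lying across the tray; it rolls freely. Origin at its centre; own y runs along the bottle.
- short_b: Amber glass bottle with black cap, a plain cylinder 60 mm long and 36 mm in diameter (cap as wide as the body), 60 g, lying across the tray; it rolls freely. Origin at its centre; own y runs along the bottle.
- long: Amber glass bottle with black cap, a plain cylinder 124 mm long and 36 mm in diameter (cap as wide as the body), 120 g, lying across the tray; it rolls freely. Origin at its centre; own y runs along the bottle.
- bay (a point): Point on the ramp's level deck (100 mm above the table, 190 mm wide) where the tray's origin should come, tray x along this x (downhill), z up. Two flared guides, 149 mm apart at the deck, 185 mm at their tops (23 mm high), leave 5 mm play each side. A 6 mm high cleat lies across the deck 40 to 48 mm ahead of this point; the tray's feet go behind it (5 mm gap when exactly here).
- short_hole (a point): Centre of the plywood ramp's upper hole, at the sloping surface, axes as bay's; 167.5 mm downhill of bay. 85 mm long downhill, 96 wide, 44 deep, a 22 mm ledge either side: short bottles drop in, the long one rolls across on the ledges. The ramp falls 12 degrees; its lane is 140 mm wide between 25 mm walls.
- long_trough (a point): Centre of the trough at the ramp's lower end, at the height of its upper edge, axes as bay's; 70 mm long downhill, the lane's full 140 mm wide, 46 mm deep. 275 mm downhill of bay.
- carton: Bystander: closed cardboard carton, 70 x 110 x 55 mm, origin under its centre.
- big_bottle: Bystander: large amber bottle standing upright, 68 mm in diameter, 150 mm high, origin under its centre.
- jar: Bystander: white jar, 70 mm in diameter, 80 mm high, origin under its centre.
Mind the look-alikes: they are no part of the job. What is shaped like the tray but purple is not meant. What is shaped like the short_a but turquoise is not meant.

How it is judged:
On the way, in this order (a step that is already met when the one before it is completed fails the run):
1. the tray stands level in the bay, mouth downhill, let go, with all three bottles still in it (x of tray in the frame of bay between -0.022 and 0.022 m and y of tray in the frame of bay between -0.014 and 0.014 m and z of tray in the frame of bay between -0.006 and 0.006 m and angle between tray's own z axis and vertical below 0.06 rad and angle between the x axis of tray and the x axis of bay, either way round below 0.15 rad and contact force between the fingers and tray below 0.2 N and x of short_a in the frame of tray between -0.07 and 0.065 m and z of each of short_a, short_b, long in the frame of tray above 0.015 m and y of short_a in the frame of tray between -0.065 and 0.065 m and x of short_b in the frame of tray between -0.07 and 0.065 m and y of short_b in the frame of tray between -0.065 and 0.065 m and x of long in the frame of tray between -0.07 and 0.065 m and y of long in the frame of tray between -0.065 and 0.065 m), for 0.2 s.
2. held by the rear bar, the tray is tilted mouth-down by more than 0.25 rad with its feet still at the deck (angle between tray's own z axis and vertical above 0.25 rad and distance between the grasp point and tray_rear_bar below 0.035 m and contact force between the fingers and tray above 0.5 N and z of tray_foot in the frame of bay between -0.01 and 0.02 m and x of tray_foot in the frame of bay between -0.01 and 0.055 m), for 0.1 s.
At the end, for the whole second after the job is handed in: Both short bottles lie in the upper hole and the long one in the end trough, each with its centre at least 10 mm below the hole's edge level; the tray stands level in the bay (within 30 mm along and 14 mm across, within 0.15 rad of the downhill direction), released and at rest (x of short_a in the frame of short_hole between -0.05 and 0.05 m and y of short_a in the frame of short_hole between -0.052 and 0.052 m and z of short_a in the frame of short_hole between -0.06 and -0.01 m and x of short_b in the frame of short_hole between -0.05 and 0.05 m and y of short_b in the frame of short_hole between -0.052 and 0.052 m and z of short_b in the frame of short_hole between -0.06 and -0.01 m and x of long in the frame of long_trough between -0.04 and 0.04 m and y of long in the frame of long_trough between -0.07 and 0.07 m and z of long in the frame of long_trough between -0.06 and -0.01 m and x of tray in the frame of bay between -0.03 and 0.03 m and y of tray in the frame of bay between -0.014 and 0.014 m and z of tray in the frame of bay between -0.006 and 0.006 m and angle between tray's own z axis and vertical below 0.06 rad and angle between the x axis of tray and the x axis of bay, either way round below 0.15 rad and contact force between the fingers and tray below 0.2 N and linear speed of tray below 0.02 m/s); the robot touches nothing.
It fails at once if a bottle is touched with the fingers (contact force between the fingers and short_a above 0.5 N or contact force between the fingers and short_b above 0.5 N or contact force between the fingers and long above 0.5 N).
It fails at once if the carton, big bottle or jar is moved more than 20 mm (distance of any of carton, big_bottle, jar from where it was at the start of the episode above 0.02 m).
It also fails if it takes over 64 s, if anything falls off the work surface, if the arm or the gripper's body presses on something with over 40 N, if the wrist force passes 120 N, or if a joint passes its speed limit or range.

ROBOT

A 6-joint arm with a two-finger parallel gripper is mounted at the origin on the work surface. World frame = base frame: x ahead of the robot, y to its left, z up, the work surface at z = 0. Lengths are in m, angles in rad, forces in N, time in s.
With the tool pointing down it reaches from about 0.35 to 0.975 m from the base axis. Payload 4.9 kg.
Tool frame: the origin (TCP) lies midway between the tips of the shut fingers; the grasp point (between the pads) lies 19 mm behind it; z points along the fingers, y is the line along which they close (so a half turn about z gives the same grasp; the last joint's range is limited). The gripper opens to 85 mm and grips with 20 to 120 N. Pads are 22 mm wide; open, the fingers measure 114 mm over their backs; the gripper's body (76 mm by 85 mm) begins 54 mm behind the grasp point. The pads swing forward as they close: fully open they stand 13 mm farther back than shut.
Start: joints at [1.002, 0.053, 1.613, -0, 1.476, -0.119], TCP at [0.272, 0.563, 0.231] pointing down, gripper open.
Joint ranges: [-3.01, 3.01], [-1.01, 2.22], [0.06, 2.58], [-1.02, 4.17], [0.09, 2.62], [-3.14, 3.14]. Speed limits (rad/s): [2.57, 2.57, 3.14, 3.14, 3.14, 3.14].

INTERFACE

Orientations are given as a rotation vector (axis times angle).
In Python, from station import ctrl gives the robot as it stands. The module is installed in compiled form; this text tells all that it offers.
- The arm moves only by the shell command python3 -m handwheel 'ROWS' [OPENING] [FORCE]. ROWS is JSON, a list of rows, each a list of 2 entries, a list of its own where there are three numbers: the shift along the tool's x, y, z in cm, then the turn, a rotation vector about the tool's x, y, z in rad. In form: [[[tx, ty, tz], [ax, ay, az]], ...]. A call has 1 to 5 rows; each row is the pose to reach, as a shift and turn from the pose commanded when the call began, along the tool's axes at that moment; what a row does not reach only later rows make up. A row lasts 1/8 s, in which the tool goes at most 62.5 mm and 10.7 degrees, less where a joint would pass 70% of its speed; a pose out of reach is approached as far as the arm can. A call with a gripper value outside its range is refused whole. OPENING is the gripper's target within -1 to 1 (shut at 1, half-way at 0, fully open at -1), set as the call begins (- or left out, the last holds). The fingers move at their own pace and stop on an object; FORCE is the grip in N (left out, the last holds). Time passes only in rows, so rows that repeat a pose let the fingers close. It gives the time, the measured TCP pose, the force, the opening and the grip force at its end, in the units of the state.
- ctrl.get_obs(): the state, without advancing time (a new reading comes with each control period).
- ctrl.get_image(name): name is "scene" or "top"; returns the picture (480x640x3 uint8, blue, green, red); there is no depth.
- ctrl.calibration(name): a dict with "fx", "fy", "cx", "cy" (pixels), "k1" (the pictures are not rectified: a ray, as slopes to the right and down, at radius r is drawn at 1 + k1 r^2 times it, then the intrinsics apply), "R" (3x3) and "t" (3): a world point X has camera coordinates R X + t. Camera axes: x right, y down, z forward; pixel columns grow to the right and rows downward; lengths in m; the calibration is good to about 2 mm. A picture is of the moment at which its call begins. calibration takes no time and is no camera call.
- ctrl.finish_job(): hands the job in; it is judged then, once.
Trained networks look in the newest picture that a camera, given by its name, has taken for a name from the list of things; names that differ only in an ending like _2 or _b are one class to them, and where a whole thing is asked for, a point or a joint stands for the part that bears it (a point fixed in the world has none). Each returns a list of dicts, best first, with "score" (0 to 1); they miss things now and then, are a little off and sometimes report something else, mostly with a low value. They report only what shows in the picture. A call takes as long as a camera call. They do not tell look-alikes from the thing itself.
- ctrl.look_for(camera, query): "position" ([column, row] in pixels, amid what is visible of it).
- ctrl.landmark_of(camera, query): "position" ([column, row] in pixels: a listed point, or the origin of a listed thing).
The state is a dict: "t": time; "q": joint angles; "dq": joint speeds; "effort": joint torques, N m; "tool_pos": TCP position; "tool_rot": TCP orientation; "contact_force": force on the tool from outside, world axes, zero at the start; "wrist_torque": the same for the moment, N m; "opening": finger opening in m; "grip_force": force on a finger pad.
Only numpy, scipy, OpenCV 4.12 (cv2) and the standard library are available. Lean on these libraries where they do the work, as an engineer would, in place of code of your own. Each camera call takes 0.05 s, during which the arm holds its last target. There are 200 camera calls.

## Working session

There is one attempt and no reset: what is moved stays moved. The work goes in short steps, Python scripts to look and compute and a shell command to move; the robot and the scene stay as the last step left them, time stands still between calls to the robot, and variables do not carry over. Pictures are saved under pics/ and viewed, at most 10 in all, crops included, and the job is handed in when it is done.

```bash
mkdir -p pics
cat > h.py <<'E'
import numpy as np, cv2
from station import ctrl
from scipy.spatial.transform import Rotation as Rn
def ray(cam,px):
    c=ctrl.calibration(cam);K=np.array([[c['fx'],0,c['cx']],[0,c['fy'],c['cy']],[0,0,1.]])
    # r' = r(1+k1 r^2)
    p=cv2.undistortPoints(np.array([[px]],float),K,np.array([c['k1'],0,0,0.]))[0,0]
    R=np.array(c['R']);t=np.array(c['t'])
    return -R.T@t, R.T@np.array([p[0],p[1],1])
def atz(cam,px,z):
    o,d=ray(cam,px); return o+d*(z-o[2])/d[2]
def tri(a,b):
    (o1,d1),(o2,d2)=ray('scene',a),ray('top',b)
    s=np.linalg.lstsq(np.c_[d1,-d2],o2-o1,rcond=None)[0]
    p,q=o1+s[0]*d1,o2+s[1]*d2
    return (p+q)/2,np.linalg.norm(p-q)
def proj(cam,X):
    c=ctrl.calibration(cam);x=np.array(c['R'])@X+np.array(c['t']);s=x[:2]/x[2];s=s*(1+c['k1']*(s@s))
    return np.array([c['fx']*s[0]+c['cx'],c['fy']*s[1]+c['cy']])
def totool(dw):
    o=ctrl.get_obs();return Rn.from_rotvec(o['tool_rot']).inv().apply(dw)*100
E
python3 - <<'E'
from h import *
np.set_printoptions(precision=3,suppress=True)
for c in('scene','top'):
    cv2.imwrite(f'pics/{c}0.png',ctrl.get_image(c))
    for q in('tray','tray_bail','tray_rear_bar','tray_foot','bay','short_hole','long_trough','carton','big_bottle','jar'):
        print(c,q,[(np.round(d['position'],1).tolist(),round(d['score'],2)) for d in ctrl.landmark_of(c,q)[:3]])
o=ctrl.get_obs();print(o['tool_pos'],Rn.from_rotvec(o['tool_rot']).as_matrix(),o['opening'],o['t'])
E
```

```text
scene tray [([454.5, 259.5], 0.97), ([437.8, 324.9], 0.57)]
scene tray_bail [([448.1, 303.0], 0.92), ([466.9, 235.2], 0.64)]
scene tray_rear_bar [([475.3, 271.8], 0.95), ([480.2, 333.5], 0.73)]
scene tray_foot [([422.1, 317.9], 0.77), ([451.7, 249.9], 0.77)]
scene bay [([315.6, 245.3], 0.8)]
scene short_hole [([278.3, 217.0], 0.58)]
scene long_trough [([258.2, 206.1], 0.58), ([209.8, 182.5], 0.4)]
scene carton [([226.3, 284.7], 0.68)]
scene big_bottle [([337.7, 348.4], 0.78), ([258.0, 206.3], 0.23)]
scene jar [([209.8, 184.1], 0.83)]
top tray [([219.1, 341.4], 0.96), ([191.5, 261.1], 0.88)]
top tray_bail [([202.7, 344.6], 0.86), ([175.0, 259.5], 0.75)]
top tray_rear_bar [([179.3, 322.3], 0.95), ([140.7, 265.4], 0.93)]
top tray_foot [([203.3, 259.4], 0.7), ([225.7, 354.7], 0.63)]
top bay [([316.7, 232.3], 0.73)]
top short_hole [([383.5, 235.3], 0.98)]
top long_trough [([420.7, 240.0], 0.94)]
top carton [([369.8, 152.1], 0.66), ([175.3, 261.4], 0.47)]
top big_bottle [([240.3, 176.7], 0.97)]
top jar [([142.8, 266.3], 0.59), ([201.5, 258.3], 0.46), ([318.4, 233.2], 0.4)]
[0.272 0.563 0.231] [[-0.901  0.435 -0.   ]
 [ 0.435  0.901  0.   ]
 [ 0.     0.    -1.   ]] 0.08499226673028183 1.1
```

View pics/scene0.png

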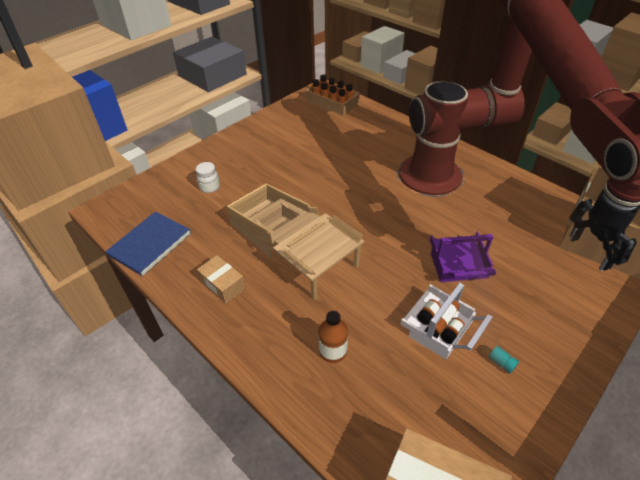

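View pics/top0.png

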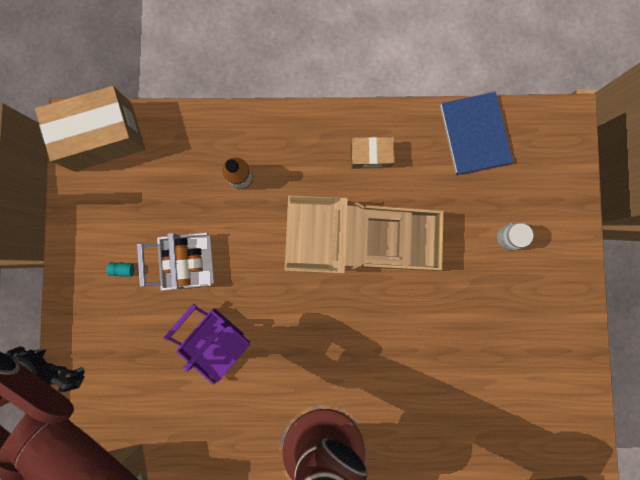

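The scene view shows the silver loaded tray at (440,322), with its rear bar to the right at (480,332). The purple decoy is at (463,258), the ramp deck at (318,245), the big bottle at (333,338) and the carton at (221,279). In the top view, the tray is at (188,262) with its mouth to the right. The ramp runs right from the deck at (317,234) to the hole at (385,237) and the trough at (425,240).

Run:
```python
from h import *
np.set_printoptions(precision=4,suppress=True)
def p(n,a,b):print(n,*tri(a,b))
p('bail',(448.1,303),(175,259.5)); p('rear',(480.2,333.5),(140.7,265.4)); p('foot',(422.1,317.9),(203.3,259.4)); p('tray',(437.8,324.9),(191.5,261.1))
p('bay',(315.6,245.3),(316.7,232.3));p('hole',(278.3,217),(383.5,235.3));p('trough',(258.2,206.1),(420.7,240))
p('bottle',(337.7,348.4),(240.3,176.7))
print('carton',atz('top',(369.8,152.1),0),atz('scene',(226.3,284.7),0))
for n,px,z in(('bail',(175,259.5),.105),('rear',(140.7,265.4),.07),('foot',(203.3,259.4),0),('tray',(191.5,261.1),0),('bay',(316.7,232.3),.1),('hole',(383.5,235.3),.08),('trough',(420.7,240),.053)):print(n,atz('top',px,z))
for n,px,z in(('bail',(448.1,303),.105),('rear',(480.2,333.5),.07),('tray',(437.8,324.9),0),('bay',(315.6,245.3),.1)):print(n,atz('scene',px,z))
c=ctrl.get_image('top');cv2.imwrite('pics/c1.png',cv2.resize(c[180:310,100:460],None,fx=2.2,fy=2.2,interpolation=cv2.INTER_CUBIC))
```

```text
bail [0.4933 0.3702 0.1058] 0.007741986489393653
rear [0.4825 0.4661 0.0647] 0.0001553481935716187
foot [0.4987 0.3221 0.0011] 0.0011229715307129286
tray [ 0.4913  0.359  -0.0011] 0.01203392482266468
bay [0.564  0.0116 0.0967] 0.005217664461789731
hole [ 0.5533 -0.1549  0.085 ] 0.00360761737298457
trough [ 0.544  -0.2555  0.0583] 0.00017226520686358586
bottle [0.7197 0.2254 0.0112] 0.010239689264705705
carton [ 0.7914 -0.1328  0.    ] [ 0.7762 -0.1303  0.    ]
bail [0.4955 0.3671 0.105 ]
rear [0.4823 0.4643 0.07  ]
foot [0.4991 0.3219 0.    ]
tray [0.4947 0.3536 0.    ]
bay [0.5619 0.0135 0.1   ]
hole [ 0.5549 -0.1568  0.08  ]
trough [ 0.5443 -0.2565  0.053 ]
bail [0.4899 0.3728 0.105 ]
rear [0.4863 0.4669 0.07  ]
tray [0.4877 0.3637 0.    ]
bay [0.5678 0.0118 0.1   ]
```

View pics/c1.png

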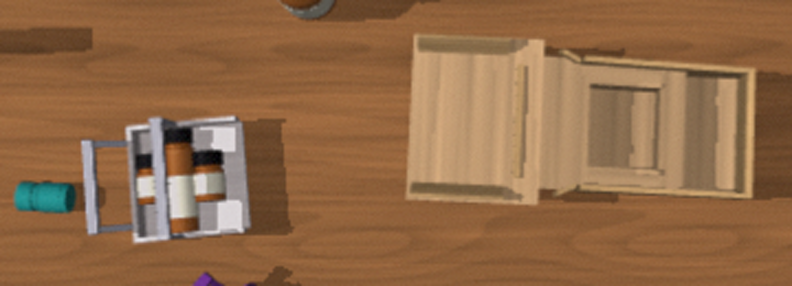

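The crop shows the silver tray with the order short, long, short from back to mouth. The bail runs (156,118)-(164,240) and the rear bar (86,142)-(93,233). On the deck, the cleat runs (522,65)-(518,178) and the left edge (414,35)-(407,198). The trough end wall is at (755,70)-(747,197).

Run:
```python
from h import *
np.set_printoptions(precision=4,suppress=True)
def e(n,a,b,z):
    A,B=[atz('top',(q[0]/2.2+100,q[1]/2.2+180),z) for q in(a,b)];d=A-B
    print(n,(A+B)[:2]/2,'len',np.linalg.norm(d),'yaw of normal from -y (deg)',np.degrees(np.arctan2(-d[1],d[0])))
e('bail',(157,118),(164,240),.111);e('rear',(86,142),(93,233),.076);e('cleat',(522,65),(518,178),.106);e('deckedge',(414,35),(407,198),.1);e('end',(755,70),(747,197),.065);e('backwall',(131,127),(138,242),.04)
# sub-pixel fit check over two views: ramp pose
from scipy.optimize import least_squares
obs=[('scene',(315.6,245.3),0,0),('top',(316.7,232.3),0,0),('scene',(278.3,217),.1675,1),('top',(383.5,235.3),.1675,1),('scene',(258.2,206.1),.275,2),('top',(420.7,240),.275,2)]
def f(v):
    d=np.array([-np.sin(v[2]),-np.cos(v[2])]);zz=[.1,v[3],v[4]]
    return np.concatenate([proj(c,np.r_[v[:2]+d*s,zz[k]])-p for c,p,s,k in obs])
r=least_squares(f,[.56,.01,.05,.08,.05]);print('ramp',r.x,r.fun.round(1))
obt=[('scene',(448.1,303),None,.105),('top',(175,259.5),None,.105),('scene',(480.2,333.5),-.105,.07),('top',(140.7,265.4),-.105,.07),('scene',(422.1,317.9),.035,0),('top',(203.3,259.4),.035,0),('scene',(437.8,324.9),0,0),('top',(191.5,261.1),0,0)]
def g(v):
    d=np.array([-np.sin(v[2]),-np.cos(v[2])])
    return np.concatenate([proj(c,np.r_[v[:2]+d*(v[3] if s is None else s),z])-p for c,p,s,z in obt])
r=least_squares(g,[.49,.36,-.08,0],loss='soft_l1');print('tray',r.x,g(r.x).round(1))
```

```text
bail [0.4911 0.3703] len 0.13783653448632785 yaw of normal from -y (deg) -4.3802211591354006
rear [0.4828 0.4621] len 0.10569840830703967 yaw of normal from -y (deg) -5.800950299518334
cleat [ 0.554  -0.0357] len 0.12916912888729637 yaw of normal from -y (deg) 2.5078050486854018
deckedge [0.5613 0.0894] len 0.18746201533581544 yaw of normal from -y (deg) 2.47535376351067
end [ 0.5417 -0.3069] len 0.14944293084715798 yaw of normal from -y (deg) 5.040574685470942
backwall [0.487  0.4222] len 0.13730678283915254 yaw of normal from -y (deg) -4.69915158022017
ramp [0.5653 0.0137 0.0782 0.0862 0.0527] [ 1.2 -0.2 -0.1 -1.3 -0.  -0.3 -1.1  0.9 -0.8  0.6  1.5  0.2]
tray [ 0.4941  0.3588 -0.104  -0.0109] [-1.8  0.  -1.1  1.  -0.7 -1.8  0.4 -0.3  0.5  0.4 -0.8  0.5 -3.1  0.4
 -1.9  0.2]
```

```bash
python3 -m handwheel '[[[-5.6,-1.6,1],[0,0,-0.11]],[[-11.3,-3.1,2],[0,0,-0.22]],[[-17,-4.7,3],[0,0,-0.33]],[[-22.6,-6.2,4],[0,0,-0.44]],[[-28.2,-7.8,5],[0,0,-0.537]]]' -1 60; python3 -m handwheel '[[[0,0,0],[0,0,0]],[[0,0,0],[0,0,0]]]'
python3 - <<'E'
from h import *
np.set_printoptions(precision=4,suppress=True)
o=ctrl.get_obs();print(o['tool_pos'],Rn.from_rotvec(o['tool_rot']).as_matrix())
a=ctrl.get_image('scene');b=ctrl.get_image('top')
for c in('scene','top'):
    for q in('tray_bail','tray_rear_bar'):print(c,q,[(np.round(d['position'],1).tolist(),round(d['score'],2)) for d in ctrl.landmark_of(c,q)[:3]])
print(proj('scene',np.array([.492,.370,.105])),proj('top',np.array([.492,.370,.105])))
A=cv2.resize(a[230:370,370:510],(560,560),interpolation=2);B=cv2.resize(b[215:310,110:240],None,fx=2,fy=2,interpolation=2)
B=cv2.copyMakeBorder(B,0,560-B.shape[0],0,800-560-B.shape[1],0) if B.shape[1]<=240 else cv2.resize(b[215:310,130:220],(240,253),interpolation=2)
if B.shape[0]<560:B=cv2.copyMakeBorder(B,0,560-B.shape[0],0,0,0)
cv2.imwrite('pics/c2.png',np.hstack([A,B]))
E
```

```text
t: 1.78
tool_pos: [0.4931, 0.3687, 0.1812]
tool_rot: [-0.142, 3.138, 0.001]
contact_force: [-0.3, 1.0, -0.7]
opening: 0.0853
grip_force: 0.0
t: 2.02
tool_pos: [0.4916, 0.3701, 0.1813]
tool_rot: [0.135, -3.138, -0.001]
contact_force: [-0.2, 0.5, 0.4]
opening: 0.0853
grip_force: 0.0
[0.4916 0.3701 0.1813] [[-0.9963 -0.0861 -0.0004]
 [-0.0861  0.9963  0.0004]
 [ 0.0003  0.0004 -1.    ]]
scene tray_bail [([447.7, 303.7], 0.75), ([455.6, 331.7], 0.64), ([317.0, 239.0], 0.63)]
scene tray_rear_bar [([477.3, 275.4], 0.96), ([479.0, 332.1], 0.8), ([255.6, 206.4], 0.69)]
top tray_bail [([204.6, 348.1], 0.78), ([172.7, 263.1], 0.57)]
top tray_rear_bar [([180.1, 325.6], 0.85)]
[446.5967 302.8734] [173.8032 260.9223]
```

View pics/c2.png

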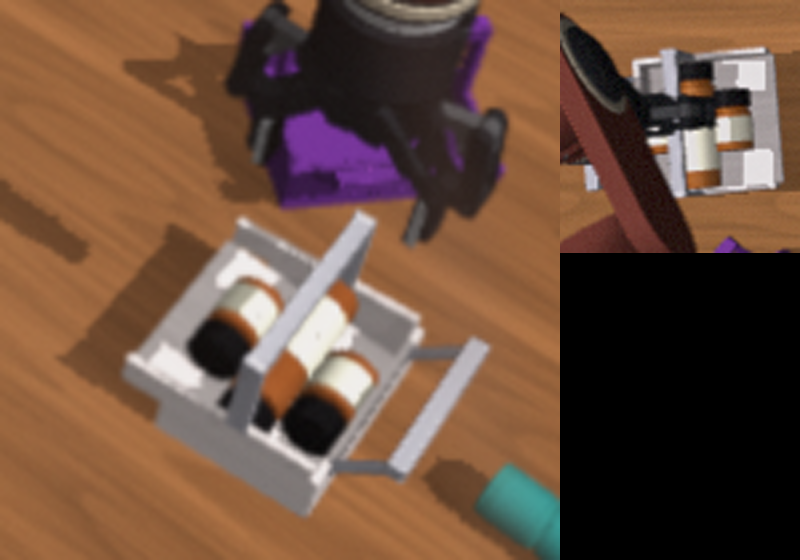

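The left crop shows the gripper above and clear of the tray, with the bail at (255,370)-(360,225). That matches the estimate of (446,303), so I'm descending.

```bash
python3 -m handwheel '[[[0,0,3.5],[0,0,0]],[[0,0,7],[0,0,0]],[[0,0,9.3],[0,0,0]],[[0,0,9.3],[0,0,0]]]'; python3 -m handwheel '[[[0,0,0],[0,0,0]],[[0,0,0],[0,0,0]],[[0,0,0],[0,0,0]],[[0,0,0],[0,0,0]]]' 1 60
```

```text
t: 2.82
tool_pos: [0.4898, 0.3695, 0.0858]
tool_rot: [0.138, -3.134, 0.004]
contact_force: [-0.2, -0.1, -0.4]
opening: 0.0855
grip_force: 0.0
t: 3.32
tool_pos: [0.4921, 0.3706, 0.0892]
tool_rot: [-0.137, 3.137, 0.003]
contact_force: [-1.1, 5.2, 3.8]
opening: 0.0122
grip_force: 2.8
```

```bash
python3 -m handwheel '[[[0,0,0],[0,0,0]],[[0,0,0],[0,0,0]],[[0,0,-0.5],[0,0,0]],[[0,0,-1.5],[0,0,0]],[[0,0,-3],[0,0,0]]]' 1 80; python3 -m handwheel '[[[0,0,-2],[0,0,0]],[[0,0,-4.5],[0,0,0]],[[0,0,-7.5],[0,0,0]],[[0,0,-10.5],[0,0,0]],[[0,0,-12.5],[0,0,0]]]';python3 -m handwheel '[[[0,0,-1],[0,0,0]],[[0,0,-1],[0,0,0]]]'
```

```text
t: 3.95
tool_pos: [0.4907, 0.3689, 0.1171]
tool_rot: [0.137, -3.135, 0.004]
contact_force: [0.7, 0.4, -5.3]
opening: 0.0106
grip_force: 78.0
t: 4.58
tool_pos: [0.4925, 0.3703, 0.2468]
tool_rot: [-0.137, 3.135, 0.003]
contact_force: [-0.5, 0.2, -6.2]
opening: 0.01
grip_force: 78.1
t: 4.82
tool_pos: [0.4919, 0.37, 0.2538]
tool_rot: [-0.137, 3.138, 0.001]
contact_force: [-0.8, -1.0, -7.3]
opening: 0.0101
grip_force: 78.1
```

```bash
python3 -m handwheel '[[[0,-0.7,0],[0,0,0]],[[-0.3,-2.2,0],[0,0,0]],[[-0.5,-4.4,0],[0,0,0]],[[-0.8,-7,0],[0,0,0]],[[-1.1,-10,0],[0,0,0]]]'; python3 -m handwheel '[[[-0.3,-3,0],[0,0,0]],[[-0.6,-6,0],[0,0,0]],[[-1,-9,0],[0,0,0.02]],[[-1.3,-12,0],[0,0,0.04]],[[-1.6,-15,0],[0,0,0.06]]]';python3 -m handwheel '[[[-0.3,-2.7,0],[0,0,0.02]],[[-0.7,-5.1,0],[0,0,0.04]],[[-1,-7.2,0],[0,0,0.06]],[[-1.1,-8.9,0],[0,0,0.07]],[[-1.2,-9.9,0],[0,0,0.078]]]'; python3 -m handwheel '[[[0,-0.3,0],[0,0,0]],[[0,-0.3,0],[0,0,0]],[[0,-0.3,0],[0,0,0]]]'
python3 - <<'E'
from h import *
np.set_printoptions(precision=4,suppress=True)
o=ctrl.get_obs();print(o['tool_pos'],Rn.from_rotvec(o['tool_rot']).as_matrix())
a=ctrl.get_image('scene');b=ctrl.get_image('top')
for c in('scene','top'):
    for q in('tray','tray_bail','tray_rear_bar','tray_foot','bay','short_hole','long_trough'):print(c,q,[(np.round(d['position'],1).tolist(),round(d['score'],2)) for d in ctrl.landmark_of(c,q)[:2]])
A=cv2.resize(a[140:320,220:400],(540,540),interpolation=2);B=cv2.resize(b[180:360,275:362],(261,540),interpolation=2)
cv2.imwrite('pics/c3.png',np.hstack([A,B])[:,:800])
E
```

```text
t: 5.45
tool_pos: [0.5116, 0.2691, 0.253]
tool_rot: [0.136, -3.138, 0.001]
contact_force: [-0.3, -0.1, -5.8]
opening: 0.0103
grip_force: 78.0
t: 6.08
tool_pos: [0.5403, 0.1208, 0.2531]
tool_rot: [0.04, -3.141, 0.001]
contact_force: [0.6, -0.2, -7.3]
opening: 0.0105
grip_force: 78.1
t: 6.7
tool_pos: [0.5549, 0.0232, 0.2532]
tool_rot: [-0.082, -3.14, 0.0]
contact_force: [-0.4, -0.0, -6.2]
opening: 0.0097
grip_force: 78.1
t: 7.08
tool_pos: [0.5549, 0.0222, 0.2533]
tool_rot: [-0.078, -3.141, -0.0]
contact_force: [-0.1, 0.4, -6.7]
opening: 0.0103
grip_force: 78.2
[0.5549 0.0222 0.2533] [[-0.9988  0.0498 -0.0001]
 [ 0.0498  0.9988  0.0003]
 [ 0.0001  0.0003 -1.    ]]
scene tray [([316.4, 225.8], 0.96), ([457.7, 259.6], 0.63)]
scene tray_bail [([464.7, 238.5], 0.73), ([320.0, 195.2], 0.72)]
scene tray_rear_bar [([475.8, 273.6], 0.73)]
scene tray_foot [([310.5, 220.5], 0.59), ([452.2, 252.5], 0.58)]
scene bay [([318.0, 241.4], 0.88)]
scene short_hole [([276.8, 215.5], 0.74), ([223.0, 284.0], 0.47)]
scene long_trough [([258.2, 205.7], 0.91)]
top tray [([318.5, 232.5], 0.64), ([217.9, 342.3], 0.62)]
top tray_bail [([202.4, 347.6], 0.65)]
top tray_rear_bar [([273.5, 227.8], 0.78), ([183.9, 325.1], 0.6)]
top tray_foot [([333.1, 230.8], 0.9), ([225.8, 355.3], 0.64)]
top bay []
top short_hole [([381.7, 236.6], 0.84)]
top long_trough []
```

View pics/c3.png

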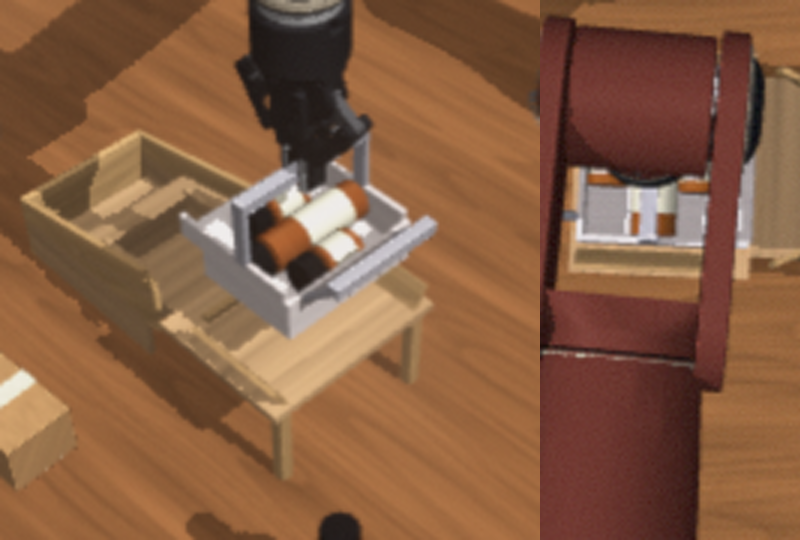

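The crop shows the tray level above the deck with all three bottles still in it and its mouth downhill. I'll refit both tray and bay from this view.

Run:
```python
from h import *
np.set_printoptions(precision=4,suppress=True)
zt=.165
for n,c,p,z in(('bay','scene',(318,241.4),.1),('tray','scene',(316.4,225.8),zt),('tray','top',(318.5,232.5),zt),('foot','top',(333.1,230.8),zt),('foot','scene',(310.5,220.5),zt),('rear','top',(273.5,227.8),zt+.07),('bail','scene',(320,195.2),zt+.105),
 ('hole','top',(381.7,236.6),.084),('hole','scene',(276.8,215.5),.084),('hole','scene',(278.3,217),.084),('hole','top',(383.5,235.3),.084),('tr','scene',(258.2,205.7),.055),('tr','top',(420.7,240),.055)): print(n,c,atz(c,p,z))
# deck edges in crop c3: near-left side corner line and leg corner
for q in((275,405),(430,303),(158,318)):print('deck corner',atz('scene',(220+q[0]/3,140+q[1]/3),.1))
for q in((747,277),(747,245),(585,272),(585,243)):print('top',atz('top',(275+(q[0]-540)/3,180+q[1]/3),.1),atz('top',(275+(q[0]-540)/3,180+q[1]/3),zt+.05))
```

```text
bay scene [0.5533 0.0066 0.1   ]
tray scene [0.5599 0.0091 0.165 ]
tray top [0.5556 0.0086 0.165 ]
foot top [ 0.5594 -0.0262  0.165 ]
foot scene [ 0.5564 -0.0157  0.165 ]
rear top [0.5606 0.1093 0.235 ]
bail scene [0.5541 0.0187 0.27  ]
hole top [ 0.5513 -0.1517  0.084 ]
hole scene [ 0.5503 -0.162   0.084 ]
hole scene [ 0.5516 -0.1542  0.084 ]
hole top [ 0.5546 -0.1563  0.084 ]
tr scene [ 0.5408 -0.2599  0.055 ]
tr top [ 0.5442 -0.2561  0.055 ]
deck corner [0.6469 0.0756 0.1   ]
deck corner [0.4696 0.0937 0.1   ]
deck corner [ 0.6475 -0.0694  0.1   ]
top [ 0.461  -0.0542  0.1   ] [ 0.46  -0.049  0.215]
top [ 0.4876 -0.0545  0.1   ] [ 0.4842 -0.0492  0.215 ]
top [0.4659 0.0809 0.1   ] [0.4645 0.0736 0.215 ]
top [0.4901 0.0809 0.1   ] [0.4864 0.0736 0.215 ]
```

```bash
python3 -m handwheel '[[[-0.3,0.3,0.8],[0,0,0]],[[-0.3,0.3,2.2],[0,0,0]],[[-0.3,0.3,3.5],[0,0,0]],[[-0.3,0.3,4.5],[0,0,0]],[[-0.3,0.3,5],[0,0,0]]]'; python3 -m handwheel '[[[0,0,0.4],[0,0,0]],[[0,0,0.8],[0,0,0]],[[0,0,1.2],[0,0,0]],[[0,0,1.3],[0,0,0]],[[0,0,1.3],[0,0,0]]]'
python3 - <<'E'
from h import *
a=ctrl.get_image('scene');b=ctrl.get_image('top')
for c in('scene','top'):
    for q in('tray','tray_rear_bar','tray_foot'):print(c,q,[(np.round(d['position'],1).tolist(),round(d['score'],2)) for d in ctrl.landmark_of(c,q)[:2]])
A=cv2.resize(a[160:310,240:390],(600,600),interpolation=2);B=cv2.resize(b[180:290,315:365],(200,440),interpolation=2);B=cv2.copyMakeBorder(B,0,160,0,0,0)
cv2.imwrite('pics/c4.png',np.hstack([A,B]))
E
```

```text
t: 8.5
tool_pos: [0.5576, 0.0245, 0.2019]
tool_rot: [-0.08, -3.139, -0.0]
contact_force: [0.9, -0.3, -5.7]
opening: 0.0104
grip_force: 78.1
t: 9.12
tool_pos: [0.5581, 0.0245, 0.1903]
tool_rot: [0.08, 3.141, -0.0]
contact_force: [0.3, -0.9, -7.2]
opening: 0.0103
grip_force: 78.0
scene tray [([318.5, 242.4], 0.89), ([458.7, 259.0], 0.63)]
scene tray_rear_bar [([345.2, 247.7], 0.94), ([474.2, 275.8], 0.67)]
scene tray_foot [([311.6, 237.6], 0.9), ([451.7, 252.0], 0.61)]
top tray [([218.0, 340.4], 0.8), ([317.4, 231.9], 0.75)]
top tray_rear_bar [([275.6, 226.1], 0.94), ([181.7, 323.5], 0.55)]
top tray_foot [([329.5, 232.7], 0.67), ([223.9, 357.6], 0.63)]
```

View pics/c4.png

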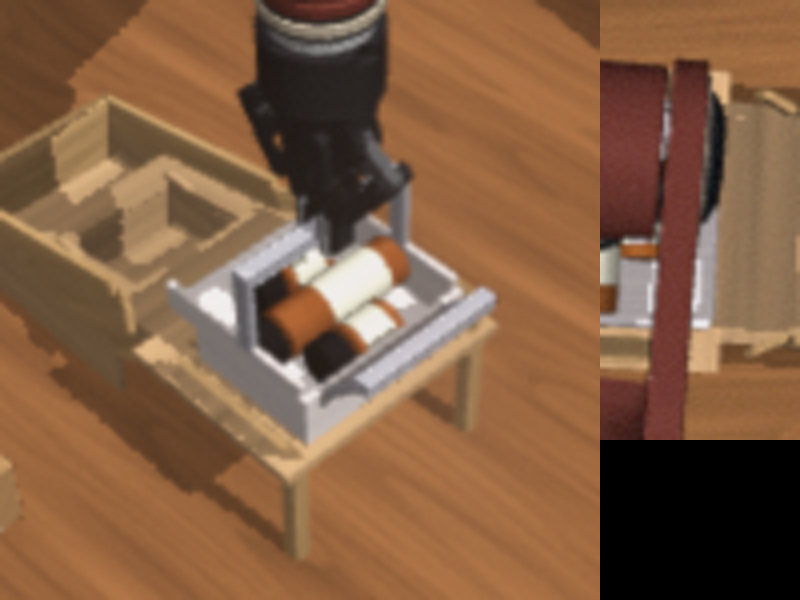

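The tray sits between the guides, with its feet just above the deck and the bottles aboard. The arm still bears its full weight, so I'll lower until it unloads.

```bash
python3 -m handwheel '[[[0,0,0.15],[0,0,0]],[[0,0,0.3],[0,0,0]],[[0,0,0.3],[0,0,0]]]'
```

```text
t: 9.9
tool_pos: [0.5583, 0.0249, 0.1888]
tool_rot: [0.079, 3.14, 0.001]
contact_force: [-3.8, 2.3, 2.6]
opening: 0.0101
grip_force: 79.3
```

```bash
python3 -m handwheel '[[[0,0,0],[0,0,0]],[[0,0,0],[0,0,0]],[[0,0,0],[0,0,0]],[[0,0,0],[0,0,0]]]' -0.3;python3 -m handwheel '[[[0,0,-1],[0,0,0]],[[0,0,-4],[0,0,0]],[[0,0,-8],[0,0,0]],[[0,0,-12],[0,0,0]],[[0,0,-12],[0,0,0]]]' -1;python3 -m handwheel '[[[0,2,0],[0,0,0]],[[0,6,0],[0,0,0]],[[0,11,0],[0,0,0]],[[0,17,0],[0,0,0]],[[0,20,0],[0,0,0]]]'
python3 - <<'E'
from h import *
np.set_printoptions(precision=4,suppress=True)
o=ctrl.get_obs();print(o['tool_pos'],Rn.from_rotvec(o['tool_rot']).as_matrix())
a=ctrl.get_image('scene');b=ctrl.get_image('top')
L={}
for c in('scene','top'):
    for q in('tray','tray_bail','tray_rear_bar','tray_foot'):
        L[c,q]=[(np.round(d['position'],1).tolist(),round(d['score'],2)) for d in ctrl.landmark_of(c,q)[:3]]
        z={'tray':.1,'tray_bail':.205,'tray_rear_bar':.17,'tray_foot':.1}[q]
        print(c,q,[(p,s,atz(c,p,z)) for p,s in L[c,q]])
A=cv2.resize(a[160:310,240:390],(450,450),interpolation=2);B=cv2.resize(b[180:290,265:350],(348,450),interpolation=2)
cv2.imwrite('pics/c5.png',np.hstack([A,B]))
E
```

```text
t: 10.4
tool_pos: [0.5583, 0.0243, 0.1874]
tool_rot: [0.08, 3.14, -0.0]
contact_force: [0.6, -0.6, 0.3]
opening: 0.0556
grip_force: 0.0
t: 11.02
tool_pos: [0.5601, 0.0243, 0.3132]
tool_rot: [0.079, 3.131, -0.001]
contact_force: [0.3, -0.2, -0.0]
opening: 0.0852
grip_force: 0.0
t: 11.65
tool_pos: [0.5668, 0.2279, 0.305]
tool_rot: [-0.075, -3.137, 0.0]
contact_force: [-0.5, -0.0, 0.4]
opening: 0.0851
grip_force: 0.0
[0.5668 0.2279 0.305 ] [[-0.9989  0.0477 -0.0037]
 [ 0.0477  0.9989 -0.0001]
 [ 0.0037 -0.0003 -1.    ]]
scene tray [([458.0, 258.4], 0.79, array([0.3498, 0.3113, 0.1   ])), ([317.2, 243.2], 0.67, array([0.5594, 0.0096, 0.1   ])), ([257.6, 205.7], 0.55, array([ 0.571 , -0.2197,  0.1   ]))]
scene tray_bail [([466.1, 240.9], 0.92, array([0.3832, 0.3305, 0.205 ])), ([321.5, 218.7], 0.82, array([0.5618, 0.0298, 0.205 ])), ([209.4, 184.4], 0.45, array([ 0.6717, -0.2834,  0.205 ]))]
scene tray_rear_bar [([345.2, 246.6], 0.83, array([0.5669, 0.1141, 0.17  ])), ([475.3, 274.3], 0.73, array([0.4264, 0.3908, 0.17  ]))]
scene tray_foot [([308.6, 237.3], 0.93, array([ 0.5597, -0.0225,  0.1   ])), ([449.9, 253.1], 0.89, array([0.3486, 0.2859, 0.1   ]))]
top tray [([317.9, 231.8], 0.97, array([0.5632, 0.0105, 0.1   ]))]
top tray_bail [([310.7, 228.8], 0.92, array([0.5607, 0.0264, 0.205 ]))]
top tray_rear_bar [([275.0, 228.3], 0.79, array([0.5658, 0.112 , 0.17  ])), ([180.8, 323.2], 0.62, array([0.3445, 0.3313, 0.17  ]))]
top tray_foot [([330.1, 233.5], 0.96, array([ 0.5587, -0.0202,  0.1   ])), ([423.6, 238.2], 0.61, array([ 0.5454, -0.2544,  0.1   ]))]
```

View pics/c5.png

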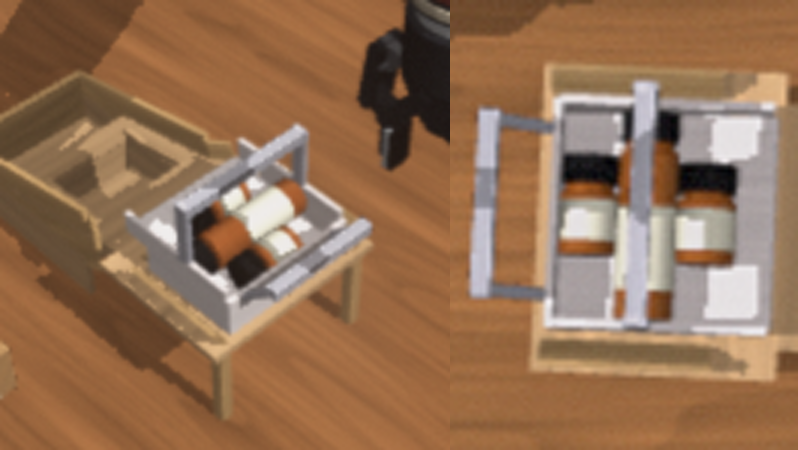

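The tray stands level between the guides with the bottles order unchanged. The rear bar is at about world (0.5655, 0.116, 0.170), in the right-hand crop at (485,200). I'll test the tilt in free air first.

```bash
python3 -m handwheel '[[[0,0,0],[-0.16,0,0]],[[0,0,0],[-0.32,0,0]],[[0,0,0],[-0.48,0,0]],[[0,0,0],[-0.55,0,0]],[[0,0,0],[-0.55,0,0]]]' 0.2
python3 - <<'E'
from h import *
np.set_printoptions(precision=3,suppress=True)
o=ctrl.get_obs();print(o['tool_pos'],o['q'],Rn.from_rotvec(o['tool_rot']).as_matrix())
E
python3 -m handwheel '[[[0,0,0],[0.16,0,0]],[[0,0,0],[0.32,0,0]],[[0,0,0],[0.48,0,0]],[[0,0,0],[0.55,0,0]],[[0,0,0],[0.55,0,0]]]'
python3 - <<'E'
from h import *
np.set_printoptions(precision=4,suppress=True)
o=ctrl.get_obs();print(o['opening'],Rn.from_rotvec(o['tool_rot']).as_matrix(),totool(np.array([.5655,.116,.152])-o['tool_pos']))
E
```

```text
t: 12.78
tool_pos: [0.5683, 0.2225, 0.3065]
tool_rot: [0.082, 3.01, 0.848]
contact_force: [-0.2, -0.0, -1.0]
opening: 0.0342
grip_force: 0.0
[0.568 0.223 0.306] [ 0.005 -0.106  1.712  0.549  1.511 -1.539] [[-0.999  0.047  0.027]
 [ 0.054  0.852  0.521]
 [ 0.001  0.522 -0.853]]
t: 13.4
tool_pos: [0.5683, 0.2259, 0.308]
tool_rot: [0.076, 3.139, 0.0]
contact_force: [-0.5, 0.9, -0.7]
opening: 0.0341
grip_force: 0.0
0.03405851526886423 [[-0.9988  0.0482  0.0013]
 [ 0.0482  0.9988  0.0002]
 [-0.0013  0.0002 -1.    ]] [ -0.2284 -10.993   15.6004]
```

```bash
python3 -m handwheel '[[[0,-3.5,2],[0,0,0]],[[-0.2,-8,5],[0,0,0]],[[-0.2,-11,8],[0,0,0]],[[-0.2,-11,8],[0,0,0]],[[-0.2,-11,8],[0,0,0]]]' 0.2;python3 -m handwheel '[[[0,0,2.5],[0,0,0]],[[0,0,5],[0,0,0]],[[0,0,7.5],[0,0,0]],[[0,0,7.5],[0,0,0]]]'
python3 - <<'E'
from h import *
a=ctrl.get_image('scene');b=ctrl.get_image('top')
A=cv2.resize(a[170:290,270:390],(480,480),interpolation=2);B=cv2.resize(b[190:280,260:320],(320,480),interpolation=2)
cv2.imwrite('pics/c6.png',np.hstack([A,B]))
E
```

```text
t: 14.02
tool_pos: [0.5653, 0.1144, 0.2285]
tool_rot: [0.081, 3.139, 0.001]
contact_force: [0.8, 0.6, -0.0]
opening: 0.0343
grip_force: 0.0
t: 14.52
tool_pos: [0.5642, 0.1152, 0.1517]
tool_rot: [-0.078, -3.139, -0.0]
contact_force: [-0.3, -0.1, 0.3]
opening: 0.0338
grip_force: 0.0
```

View pics/c6.png

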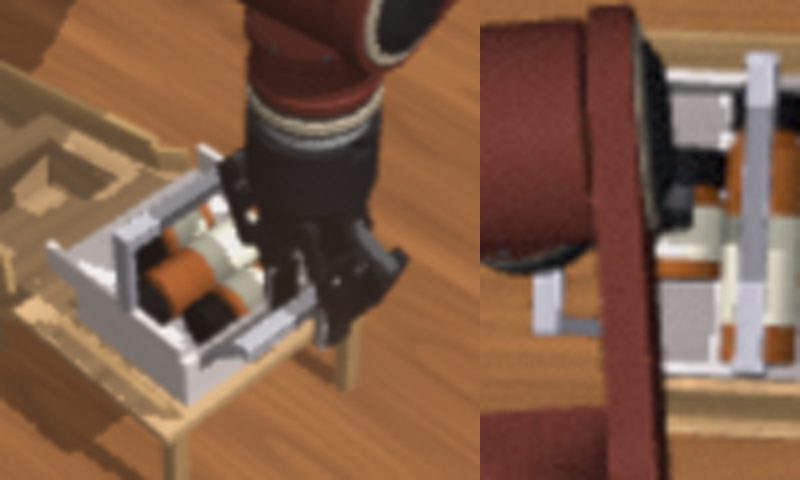

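The fingers straddle the rear bar at about (290,320) in the left crop, with no contact. Closing now.

```bash
python3 -m handwheel '[[[0,0,0],[0,0,0]],[[0,0,0],[0,0,0]],[[0,0,0],[0,0,0]],[[0,0,0],[0,0,0]]]' 1 40
python3 - <<'E'
from h import *
np.set_printoptions(precision=4,suppress=True)
o=ctrl.get_obs();print(o['tool_pos'],o['contact_force'])
# tool poses (in start tool axes) for tray turn th about foot; TCP in tray frame rel. foot: x=-.140, z=.051 
for x,z in((-.140,.051),):
  for th in np.arange(.05,.56,.05):
    c,s=np.cos(th),np.sin(th); X=x*c+z*s; Z=-x*s+z*c
    print('%.2f ty %.2f tz %.2f'%(th,-(X-x)*100,-(Z-z)*100))
E
```

```text
t: 15.12
tool_pos: [0.566, 0.115, 0.1547]
tool_rot: [0.08, 3.137, 0.003]
contact_force: [-0.6, 2.5, 6.4]
opening: 0.0109
grip_force: 40.9
[0.566  0.115  0.1547] [-0.5635  2.5035  6.3729]
0.05 ty -0.27 tz -0.69
0.10 ty -0.58 tz -1.37
0.15 ty -0.92 tz -2.03
0.20 ty -1.29 tz -2.68
0.25 ty -1.70 tz -3.31
0.30 ty -2.13 tz -3.91
0.35 ty -2.60 tz -4.49
0.40 ty -3.09 tz -5.05
0.45 ty -3.61 tz -5.58
0.50 ty -4.16 tz -6.09
0.55 ty -4.73 tz -6.57
```

```bash
python3 -m handwheel '[[[0,-0.27,-0.69],[-0.05,0,0]],[[0,-0.58,-1.37],[-0.1,0,0]],[[0,-0.92,-2.03],[-0.15,0,0]],[[0,-1.29,-2.68],[-0.2,0,0]],[[0,-1.7,-3.31],[-0.25,0,0]]]'; python3 -m handwheel '[[[0,-0.27,-0.69],[-0.05,0,0]],[[0,-0.58,-1.37],[-0.1,0,0]],[[0,-0.92,-2.03],[-0.15,0,0]],[[0,-1.29,-2.68],[-0.2,0,0]],[[0,-1.7,-3.31],[-0.25,0,0]]]'; python3 -m handwheel '[[[0,0,0],[0,0,0]],[[0,0,0],[0,0,0]],[[0,0,0],[0,0,0]],[[0,0,0],[0,0,0]],[[0,0,0],[0,0,0]]]'
python3 - <<'E'
from h import *
a=ctrl.get_image('scene');b=ctrl.get_image('top')
A=cv2.resize(a[160:300,215:365],(480,448),interpolation=2);B=cv2.resize(b[190:280,330:450],(320,240),interpolation=2);B=cv2.copyMakeBorder(B,0,208,0,0,0)
cv2.imwrite('pics/c7.png',np.hstack([A,B]))
E
```

```text
t: 15.75
tool_pos: [0.5644, 0.0976, 0.1865]
tool_rot: [0.078, 3.107, 0.394]
contact_force: [1.0, 1.7, 0.8]
opening: 0.0112
grip_force: 40.1
t: 16.38
tool_pos: [0.5631, 0.0723, 0.2143]
tool_rot: [0.076, 3.028, 0.775]
contact_force: [1.0, 0.8, 1.1]
opening: 0.0111
grip_force: 40.1
t: 17.0
tool_pos: [0.5629, 0.0729, 0.2136]
tool_rot: [0.076, 3.03, 0.774]
contact_force: [1.6, 1.4, 4.2]
opening: 0.0113
grip_force: 40.3
```

View pics/c7.png

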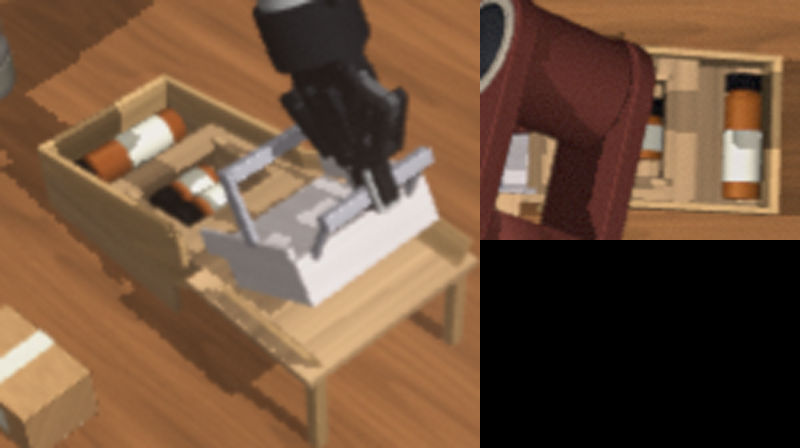

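The long bottle lies in the trough at (140,145) and both shorts are in the hole at (190,195). The tray is empty, so I'll lower it by the reverse path.

```bash
python3 -m handwheel '[[[0,0.24,0.71],[0.05,0,0]],[[0,0.44,1.42],[0.1,0,0]],[[0,0.6,2.15],[0.15,0,0]],[[0,0.73,2.88],[0.2,0,0]],[[0,0.83,3.62],[0.25,0,0]]]'; python3 -m handwheel '[[[0,0.24,0.71],[0.05,0,0]],[[0,0.44,1.42],[0.1,0,0]],[[0,0.6,2.15],[0.15,0,0]],[[0,0.73,2.88],[0.2,0,0]],[[0,0.83,3.62],[0.25,0,0]]]'; python3 -m handwheel '[[[0,0,0],[0,0,0]],[[0,0,0],[0,0,0]]]'
```

```text
t: 17.73
tool_pos: [0.5641, 0.0979, 0.1858]
tool_rot: [0.078, 3.109, 0.39]
contact_force: [2.3, 3.6, 2.6]
opening: 0.0114
grip_force: 40.4
t: 18.35
tool_pos: [0.5646, 0.1149, 0.1538]
tool_rot: [-0.079, -3.14, 0.002]
contact_force: [-7.4, 3.7, 21.2]
opening: 0.0113
grip_force: 42.9
t: 18.6
tool_pos: [0.5646, 0.1141, 0.1542]
tool_rot: [-0.079, -3.14, 0.003]
contact_force: [-4.1, 0.6, 11.1]
opening: 0.0108
grip_force: 41.6
```

```bash
python3 -m handwheel '[[[0,0,-0.2],[0,0,0]],[[0,0,-0.2],[0,0,0]]]'; python3 -m handwheel '[[[0,0,-0.2],[0,0,0]],[[0,0,-0.2],[0,0,0]],[[0,0,-0.2],[0,0,0]]]' 0.25;python3 -m handwheel '[[[0,0,-1],[0,0,0]],[[0,0,-4],[0,0,0]],[[0,0,-9],[0,0,0]],[[0,0,-14],[0,0,0]],[[0,0,-15],[0,0,0]]]';python3 -m handwheel '[[[0,3,0],[0,0,0]],[[0,8,0],[0,0,0]],[[0,14,0],[0,0,0]],[[0,20,0],[0,0,0]],[[0,23,0],[0,0,0]]]'
python3 - <<'E'
from h import *
np.set_printoptions(precision=4,suppress=True)
a=ctrl.get_image('scene');b=ctrl.get_image('top')
for c in('scene','top'):
    for q,z in(('tray',.1),('tray_bail',.205),('tray_rear_bar',.17),('tray_foot',.1)):
        print(c,q,[(round(d['score'],2),atz(c,d['position'],z)) for d in ctrl.landmark_of(c,q)[:2]])
A=cv2.resize(a[160:300,215:365],(400,373),interpolation=2);B=cv2.resize(b[185:285,265:450],(690,373),interpolation=2)
cv2.imwrite('pics/c8.png',cv2.resize(np.hstack([A,B]),(800,274)))
E
```

```text
t: 18.85
tool_pos: [0.5646, 0.1137, 0.1545]
tool_rot: [-0.08, -3.14, 0.002]
contact_force: [-0.4, -1.3, 4.7]
opening: 0.0114
grip_force: 40.8
t: 19.23
tool_pos: [0.5642, 0.1142, 0.1557]
tool_rot: [-0.08, -3.139, 0.0]
contact_force: [-0.8, -0.6, 0.6]
opening: 0.0323
grip_force: 0.0
t: 19.85
tool_pos: [0.5665, 0.1144, 0.3127]
tool_rot: [0.079, 3.131, 0.001]
contact_force: [0.4, -0.4, 1.1]
opening: 0.0324
grip_force: 0.0
t: 20.48
tool_pos: [0.5755, 0.3466, 0.3052]
tool_rot: [-0.076, -3.139, 0.001]
contact_force: [1.1, -0.6, -0.3]
opening: 0.0319
grip_force: 0.0
scene tray [(0.65, array([0.3576, 0.3106, 0.1   ])), (0.64, array([0.5561, 0.0057, 0.1   ]))]
scene tray_bail [(0.94, array([0.5541, 0.0159, 0.205 ])), (0.8, array([0.3747, 0.3219, 0.205 ]))]
scene tray_rear_bar [(0.85, array([0.564 , 0.1134, 0.17  ])), (0.7, array([0.4288, 0.3874, 0.17  ]))]
scene tray_foot [(0.96, array([ 0.561, -0.025,  0.1  ])), (0.86, array([0.3472, 0.2868, 0.1   ]))]
top tray [(0.73, array([0.2968, 0.2535, 0.1   ])), (0.68, array([0.5569, 0.0148, 0.1   ]))]
top tray_bail [(0.82, array([0.5588, 0.025 , 0.205 ])), (0.62, array([0.2909, 0.2646, 0.205 ]))]
top tray_rear_bar [(0.9, array([0.3438, 0.3339, 0.17  ])), (0.75, array([0.5658, 0.1137, 0.17  ]))]
top tray_foot [(0.86, array([0.2617, 0.2429, 0.1   ])), (0.75, array([ 0.5538, -0.0237,  0.1   ]))]
```

View pics/c8.png

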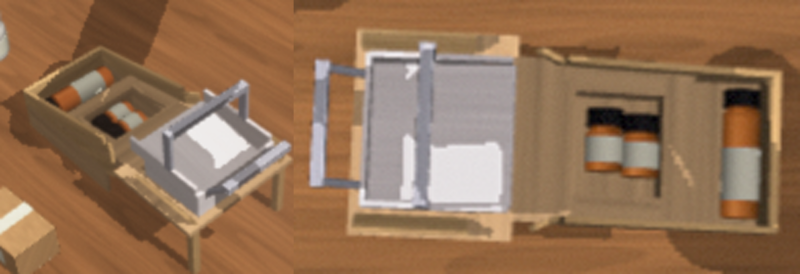

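The tray is level in the bay between the guides. Both shorts are in the hole at (603,140) and (640,147), and the long one is in the trough at (741,153).

```bash
python3 -c "
from station import ctrl
print(ctrl.finish_job())"
```

```text
the job is handed in; nothing more can be done
None
```

The job is handed in, though the station gave no verdict back: the last pictures show the tray released and level in the bay, both short bottles in the upper hole and the long one in the end trough.

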